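# Shut the plate carriage and hold the two start keys

### The arm

A 7-joint arm with a two-finger parallel gripper is mounted at the origin on the work surface. World frame = base frame: x ahead of the robot, y to its left, z up, the work surface at z = 0. Lengths are in m, angles in rad, forces in N, time in s.
With the tool pointing down it reaches from about 0.425 to 0.925 m from the base axis. Payload 6.8 kg.
Tool frame: the origin (TCP) lies midway between the tips of the shut fingers; the grasp point (between the pads) lies 19 mm behind it; z points along the fingers, y is the line along which they close (so a half turn about z gives the same grasp; the last joint's range is limited). The gripper opens to 85 mm and grips with 20 to 120 N. Pads are 22 mm wide; open, the fingers measure 114 mm over their backs; the gripper's body (76 mm by 85 mm) begins 54 mm behind the grasp point. The pads swing forward as they close: fully open they stand 13 mm farther back than shut.
Start: joints at [-1.209, 0.477, 0.022, 1.555, -0.011, 1.109, -0.083], TCP at [0.306, 0.602, 0.231] pointing down, gripper open.
Joint ranges: [-2.96, 2.96], [-0.34, 2.1], [-1.41, 1.46], [0.24, 2.44], [-1.37, 4.51], [0.17, 1.92], [-2.96, 2.96]. Speed limits (rad/s): [2.39, 2.39, 3.14, 3.14, 3.14, 3.14, 3.14].

### API

Orientations are given as a rotation vector (axis times angle).
In Python, from bench import get_obs, grab_frame, camera_params, r gives the robot as it stands.
- The arm moves only by the shell command python3 -m jog 'ROWS' [FORCE]. ROWS is JSON, a list of rows, each an object of numbers: "rx", "ry", "rz": the turn, a rotation vector about the world's x, y, z scaled (see below); "x", "y", "z": the shift along the world's x, y, z scaled (see below); "jaw": the opening, from -1 (shut) to 1 (fully open). In form: [{"rx": .., "ry": .., "rz": .., "x": .., "y": .., "z": .., "jaw": ..}, ...]. A call has 1 to 8 rows; each row shifts and turns the commanded pose from where the row before left it; what a row does not reach is not made up. The controller multiplies each number of a shift by 60 mm and each number of a turn by 10 degrees. A row lasts 1/8 s, in which the tool goes at most 62.5 mm and 10.7 degrees, less where a joint would pass 70% of its speed; a pose out of reach is approached as far as the arm can. A call with a number of a shift or a turn outside -1 to 1 is refused whole. A call with a gripper value outside its range is refused whole. The fingers move at their own pace and stop on an object; FORCE is the grip in N (left out, the last holds). Time passes only in rows, so rows that do not move let the fingers close. It gives the time, the measured TCP pose, the force, the opening and the grip force at its end, in the units of the state.
- get_obs(): the state, without advancing time (a new reading comes with each control period).
- grab_frame(name): name is "side" or "top" or "wrist"; returns the picture (400x640x3 uint8, red, green, blue); there is no depth.
- camera_params(name): a dict with "fx", "fy", "cx", "cy" (pixels), "R" (3x3) and "t" (3): a world point X has camera coordinates R X + t. Camera axes: x right, y down, z forward; pixel columns grow to the right and rows downward; lengths in m; the calibration is good to about 2 mm. A picture is of the moment at which its call begins: read the wrist's pose just before it. camera_params takes no time and is no camera call; for the wrist camera it gives the pose at the moment of the call.
- r.hand_in(): hands the job in; it is judged then, once.
The state is a dict: "clock": time; "joints": joint angles; "qvel": joint speeds; "tau": joint torques, N m; "tcp_pos": TCP position; "orientation": TCP orientation; "contact_force": force on the tool from outside, world axes, zero at the start; "moment": the same for the moment, N m; "grip_width": finger opening in m; "gripper_force": force on a finger pad.
Only numpy, scipy, OpenCV 4.12 (cv2) and the standard library are available. Lean on these libraries where they do the work, as an engineer would, in place of code of your own. Each camera call takes 0.05 s, during which the arm holds its last target. There are 200 camera calls.

### The job

With the fingertips, push the plate reader's open carriage fully home. Then press the two green keys on the grey start box down together with the two fingertips, hold both right down for a good two seconds, and let both come up again. Do not lift or shove the start box, and leave its red key and the things standing around alone.

Things in the scene. Friction and masses are not known exactly. Their poses are not given: they have to be found in the camera images.
- reader: Plate reader, cream, fixed to the bench. Origin on the bench directly below the middle of the outer (robot-side) face of the carriage's front plate when the carriage is fully home. x points level into the machine (the way the carriage is pushed), y along its front, z up. The housing is 280 wide; its low nose, 100 tall, begins at x = 40, and behind x = 150 it is 170 tall, to x = 300
- carriage (a joint): how far the reader's carriage stands out, m: 0 fully home (a hard stop), up to 0.11 out; it starts 0.05 to 0.10 out. It slides along the reader's x with about 3 N of friction and stays where it is left. It carries a white well plate, fixed to it
- carriage_front (a point): middle of the outer (robot-side) face of the carriage's blue upright front plate, which is 150 wide, 10 thick and reaches from 30 to 85 above the bench (this point is 57.5 up); moves with the carriage; axes as the reader's. Nothing stands in front of it
- console: grey start box, loose on the bench, 130 (x) by 150 (y) by 45 tall, about 0.9 kg. Origin at the centre of its underside, z up. The two green keys stand 62 apart along its y, at x = -25, y = +31 and -31; the red key at x = +38, y = 0
- key_a_top (a point): centre of the top of the green key on the box's +y side: round, 26 in diameter, standing 14 above the box (59 above the bench) when up
- key_b_top (a point): centre of the top of the green key on the box's -y side, the same size and height
- key_a (a joint): how far the +y green key is pressed, m: 0 up, 0.008 right down (stop). Spring: 1.5 N to start it, 5 N to bring it right down; springs back when let go
- key_b (a joint): the same for the -y green key
- key_red (a joint): how far the red key is pressed, m: 0 up, 0.004 down; red, 22 in diameter, standing 7 above the box, 63 behind (+x of) the line of the green keys; to be left alone
- bottle: loose clear bottle with a blue cap, 52 in diameter, 105 tall, standing at the start box's -x side; origin at the centre of its underside; to be left alone
- tipbox: loose orange tip box with a clear lid, 80 by 120 by 55 tall, at the start box's +x side; origin at the centre of its underside; to be left alone
- rack: loose blue rack of capped tubes, 110 (x) by 36 (y) by 85 tall, between the reader and the start box; origin at the centre of its underside; to be left alone
Not all that is in view belongs to the job. What is meant by the console is not purple, and is the smaller of those in its own colour.

How it is judged:
By the outcome, as a careful person would: the job done as asked, in the order asked, and still so for the second after the job is handed in, with the robot touching nothing.
It also fails if it takes over 58 s, if anything falls off the work surface, if the arm or the gripper's body presses on something with over 40 N, if the wrist force passes 120 N, or if a joint passes its speed limit or range.

## Working session

There is one attempt and no reset: what is moved stays moved. The work goes in short steps, Python scripts to look and compute and a shell command to move; the robot and the scene stay as the last step left them, time stands still between calls to the robot, and variables do not carry over. Pictures are saved under pics/ and viewed, at most 10 in all, crops included, and the job is handed in when it is done.

```bash
mkdir -p pics; ls; python3 - <<'E'
from bench import get_obs, grab_frame, camera_params, r
import cv2
o=get_obs(); print(o['clock'],o['tcp_pos'],o['orientation'],o['grip_width'],o['contact_force'])
for n in ('top','side'):
    cv2.imwrite(f'pics/{n}0.png',grab_frame(n)[:,:,::-1])
    c=camera_params(n); print(n,c)
E
```

```text
pics
0.0 [0.30530028 0.60133784 0.23031197] [-7.31119920e-01 -3.05501059e+00  2.85895917e-03] 0.08541574647364732 [0.03827141 0.00908546 0.25621079]
top {'fx': 376.4086553178518, 'fy': 376.4086553178518, 'cx': 319.83907320093056, 'cy': 204.89852949587913, 'R': array([[ 0.01883773, -0.99981827,  0.00292699],
       [-0.97217526, -0.01900043, -0.23348288],
       [ 0.23349606,  0.00155274, -0.97235651]]), 't': array([0.08986449, 0.52855175, 0.85292968])}
side {'fx': 499.59280505702566, 'fy': 499.59280505702566, 'cx': 317.2155042508417, 'cy': 190.5809325718118, 'R': array([[ 0.98104982, -0.19374845, -0.00167012],
       [-0.14774089, -0.74245714, -0.65339883],
       [ 0.12535502,  0.64126355, -0.75701201]]), 't': array([-0.48495647,  0.17943303,  1.04158078])}
```

View pics/top0.png

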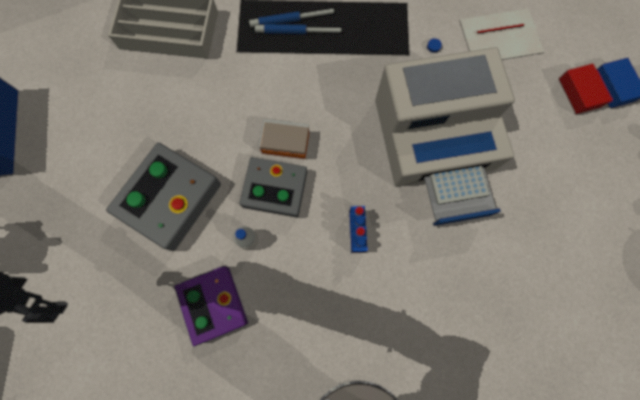

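View pics/side0.png

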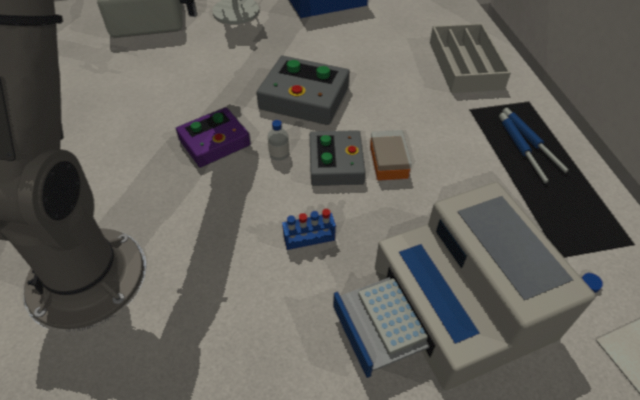

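The top view shows the small grey console at about (275,186). Its green keys are at (258,191) and (283,196) and its red key at (276,171). The tip box is at (285,139), the bottle at (243,235) and the rack at (359,230). The carriage's blue front plate runs from (436,222) to (498,210). The side view agrees, with the green keys at (326,140) and (327,157) and the front plate running from (336,295) to (370,368).

```bash
cat > h.py <<'E'
import numpy as np, cv2
from bench import get_obs, grab_frame, camera_params
def ray(c,uv,z):
    d=c['R'].T@np.array([(uv[0]-c['cx'])/c['fx'],(uv[1]-c['cy'])/c['fy'],1]); o=-c['R'].T@c['t']
    return o+d*(z-o[2])/d[2]
def proj(c,X):
    p=c['R']@np.array(X)+c['t']; return np.array([c['fx']*p[0]/p[2]+c['cx'],c['fy']*p[1]/p[2]+c['cy']])
def blobs(im,roi,lo,hi,amin=15):
    x0,y0,x1,y1=roi; h=cv2.cvtColor(im[y0:y1,x0:x1],cv2.COLOR_RGB2HSV)
    m=cv2.inRange(h,np.array(lo),np.array(hi))
    n,l,s,c=cv2.connectedComponentsWithStats(m)
    return [(c[i]+[x0,y0],s[i,4],np.argwhere(l==i)[:,::-1]+[x0,y0]) for i in range(1,n) if s[i,4]>=amin]
E
python3 - <<'E'
from h import *
np.set_printoptions(precision=4,suppress=True)
R={'top':dict(con=(240,155,312,215),fr=(425,200,505,228),bot=(225,222,262,252),rack=(340,195,385,258)),
   'side':dict(con=(308,128,370,186),fr=(325,285,385,375),bot=(265,118,292,162),rack=(280,205,340,250))}
for n in R:
    im=grab_frame(n); c=camera_params(n)
    for p,a,_ in blobs(im,R[n]['con'],(50,100,40),(85,255,255)): print(n,'green',p,a,ray(c,p,.057))
    for p,a,_ in blobs(im,R[n]['con'],(0,150,80),(8,255,255)): print(n,'red',p,a,ray(c,p,.052))
    for p,a,px in blobs(im,R[n]['fr'],(100,120,30),(125,255,255),60):
        b=cv2.boxPoints(cv2.minAreaRect(px.astype(np.float32)))
        print(n,'front',p,a,ray(c,p,.0575)); 
        for q in b: print('   ',q,'z85',ray(c,q,.085)[:2],'z30',ray(c,q,.03)[:2])
    for p,a,_ in blobs(im,R[n]['bot'],(100,120,30),(125,255,255)): print(n,'cap',p,a,ray(c,p,.1))
    for p,a,px in blobs(im,R[n]['rack'],(100,120,30),(125,255,255),30): print(n,'rack',p,a,ray(c,p,.05))
E
```

```text
top green [257.8099 190.6446] 121 [0.5612 0.2537 0.057 ]
top green [282.44  195.072] 125 [0.5511 0.1925 0.057 ]
top red [275.9    170.0333] 30 [0.6173 0.2122 0.052 ]
top front [466.5725 216.4235] 255 [ 0.5061 -0.2571  0.0575]
    [435.4377 219.8505] z85 [ 0.4905 -0.1723] z30 [ 0.5017 -0.1895]
    [497.7714 208.7195] z85 [ 0.5202 -0.3215] z30 [ 0.5334 -0.3481]
    [498.5316 212.9766] z85 [ 0.5099 -0.3223] z30 [ 0.5224 -0.349 ]
    [436.1978 224.1076] z85 [ 0.4804 -0.1736] z30 [ 0.491  -0.1908]
top cap [240.4324 233.7973] 74 [0.4462 0.2801 0.1   ]
top rack [357.3264 231.9397] 481 [0.4641 0.0079 0.05  ]
side green [325.2887 139.701 ] 97 [0.5636 0.2478 0.057 ]
side green [326.2946 157.1161] 112 [0.5537 0.1886 0.057 ]
side red [351.6471 148.5   ] 34 [0.6212 0.2101 0.052 ]
side front [352.7673 335.0486] 782 [ 0.5083 -0.2589  0.0575]
    [328.8357 295.9009] z85 [ 0.4789 -0.1886] z30 [ 0.4861 -0.1591]
    [337.9858 291.5949] z85 [ 0.4974 -0.1832] z30 [ 0.5058 -0.1533]
    [375.3569 371.0085] z85 [ 0.5254 -0.3392] z30 [ 0.5357 -0.3198]
    [366.2068 375.3145] z85 [ 0.5087 -0.3432] z30 [ 0.5179 -0.3241]
side cap [276.5538 124.5077] 65 [0.4498 0.278  0.1   ]
side rack [308.18  231.566] 1122 [ 0.4724 -0.0129  0.05  ]
```

Key and plate positions agree between the two views to about 5 mm. The key spacing comes out at 62 mm and the plate width at about 150 mm. The console yaw is about -9.4° and the reader yaw about +11.2°. I'm moving over towards the carriage now.

```bash
python3 -m jog '[{"x":0.4,"y":-0.83,"rz":0.475,"jaw":0.117},{"x":0.4,"y":-0.83,"rz":0.475,"jaw":0.117},{"x":0.4,"y":-0.83,"rz":0.475,"jaw":0.117},{"x":0.4,"y":-0.83,"rz":0.475,"jaw":0.117},{"x":0.4,"y":-0.83,"rz":0.475,"jaw":0.117},{"x":0.4,"y":-0.83,"rz":0.475,"jaw":0.117},{"x":0.4,"y":-0.83,"rz":0.475,"jaw":0.117},{"x":0.4,"y":-0.83,"rz":0.475,"jaw":0.117}]' 20
```

```text
validation failed for argument at $[0]...
```

```bash
python3 -m jog '[{"x":-0.12,"y":-0.95,"jaw":0.117},{"x":-0.12,"y":-0.95,"jaw":0.117},{"x":-0.12,"y":-0.95,"jaw":0.117},{"x":-0.12,"y":-0.95,"jaw":0.117},{"x":-0.12,"y":-0.95,"jaw":0.117},{"x":-0.12,"y":-0.95,"jaw":0.117},{"x":-0.12,"y":-0.95,"jaw":0.117},{"x":-0.12,"y":-0.95,"jaw":0.117}]'; python3 - <<'E'
from bench import *
from scipy.spatial.transform import Rotation as R
o=get_obs();print(R.from_rotvec(o['orientation']).as_matrix().round(3),o['contact_force'])
E
```

```text
[[-0.892  0.453 -0.   ]
 [ 0.453  0.892 -0.001]
 [-0.    -0.001 -1.   ]] [-1.16691056  0.35314922 -0.30642486]validation failed for argument at $[0]...
```

```bash
python3 -m jog '[{"rx":0,"ry":0,"rz":0.475,"x":0.4,"y":-0.83,"z":0,"jaw":0.117},{"rx":0,"ry":0,"rz":0.475,"x":0.4,"y":-0.83,"z":0,"jaw":0.117},{"rx":0,"ry":0,"rz":0.475,"x":0.4,"y":-0.83,"z":0,"jaw":0.117},{"rx":0,"ry":0,"rz":0.475,"x":0.4,"y":-0.83,"z":0,"jaw":0.117},{"rx":0,"ry":0,"rz":0.475,"x":0.4,"y":-0.83,"z":0,"jaw":0.117},{"rx":0,"ry":0,"rz":0.475,"x":0.4,"y":-0.83,"z":0,"jaw":0.117},{"rx":0,"ry":0,"rz":0.475,"x":0.4,"y":-0.83,"z":0,"jaw":0.117},{"rx":0,"ry":0,"rz":0.475,"x":0.4,"y":-0.83,"z":0,"jaw":0.117}]' 20
```

```text
clock: 1.2
tcp_pos: [0.4981, 0.2017, 0.2314]
orientation: [-0.308, 3.126, 0.0]
contact_force: [0.8, -0.2, 0.9]
grip_width: 0.0476
gripper_force: 0.0
```

```bash
python3 -m jog '[{"rx":0,"ry":0,"rz":0,"x":-0.12,"y":-0.96,"z":0,"jaw":0.117},{"rx":0,"ry":0,"rz":0,"x":-0.12,"y":-0.96,"z":0,"jaw":0.117},{"rx":0,"ry":0,"rz":0,"x":-0.12,"y":-0.96,"z":0,"jaw":0.117},{"rx":0,"ry":0,"rz":0,"x":-0.12,"y":-0.96,"z":0,"jaw":0.117},{"rx":0,"ry":0,"rz":0,"x":-0.12,"y":-0.96,"z":0,"jaw":0.117},{"rx":0,"ry":0,"rz":0,"x":-0.12,"y":-0.96,"z":0,"jaw":0.117},{"rx":0,"ry":0,"rz":0,"x":-0.12,"y":-0.96,"z":0,"jaw":0.117},{"rx":0,"ry":0,"rz":0,"x":-0.12,"y":-0.96,"z":0,"jaw":0.117}]'
python3 - <<'E'
from h import *
cv2.imwrite('pics/w1.png',grab_frame('wrist')[:,:,::-1])
E
```

```text
clock: 2.2
tcp_pos: [0.4396, -0.259, 0.2315]
orientation: [-0.304, 3.126, -0.0]
contact_force: [0.8, 1.0, -0.1]
grip_width: 0.0478
gripper_force: 0.0
```

View pics/w1.png

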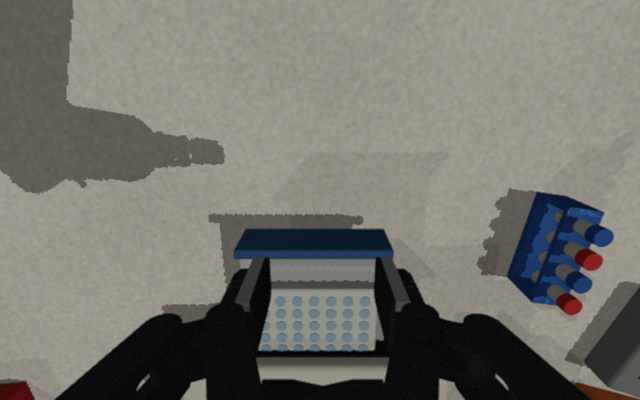

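The wrist view shows the front plate's top outer edge from (236,250) to (392,250), with the outer face above it. The plate is square to the image, so the yaw is right. I'll locate that edge at z = 0.085.

```bash
python3 - <<'E'
from h import *
c=camera_params('wrist'); print(get_obs()['tcp_pos'])
im=grab_frame('wrist'); print(cv2.cvtColor(im,cv2.COLOR_RGB2HSV)[226:262:2,310].tolist())
for q in ((236,250),(392,250),(314,250)): print(ray(c,q,.085))
print(proj(c,[.4396,-.259,.2315]))
E
```

```text
[ 0.43712159 -0.26752621  0.23201224]
[[18, 30, 84], [21, 30, 85], [21, 29, 87], [114, 24, 54], [105, 211, 41], [106, 182, 42], [106, 187, 41], [108, 178, 43], [107, 162, 44], [109, 176, 42], [105, 205, 41], [109, 199, 41], [110, 172, 43], [107, 190, 43], [107, 168, 76], [107, 175, 93], [107, 173, 93], [107, 175, 93]]
[ 0.51194829 -0.33594449  0.085     ]
[ 0.48487947 -0.19354792  0.085     ]
[ 0.49839345 -0.26463875  0.085     ]
[338.88589041 277.40850765]
```

```bash
python3 -m jog '[{"rx":0,"ry":0,"rz":0,"x":0.01,"y":-0.07,"z":-0.78,"jaw":0.117},{"rx":0,"ry":0,"rz":0,"x":0.01,"y":-0.07,"z":-0.78,"jaw":0.117},{"rx":0,"ry":0,"rz":0,"x":0,"y":0,"z":-0.78,"jaw":0.117},{"rx":0,"ry":0,"rz":0,"x":0,"y":0,"z":-0.78,"jaw":0.117},{"rx":0,"ry":0,"rz":0,"x":0.32,"y":0.06,"z":0,"jaw":0.117},{"rx":0,"ry":0,"rz":0,"x":0.16,"y":0.03,"z":0,"jaw":0.117}]'
python3 - <<'E'
from h import *
c=camera_params('top')
e=np.array([.981,.195]); o=get_obs(); print(o['contact_force'])
for q in ((399,172),(511,153),(399,180),(511,160)):
    X=ray(c,q,.1); print(X, 'face remaining', (X[:2]-[.498,-.2646])@e-.04)
cv2.imwrite('pics/t2.png',cv2.resize(grab_frame('top')[120:240,360:540,::-1],None,fx=4,fy=4,interpolation=2))
E
```

```text
clock: 3.05
tcp_pos: [0.4732, -0.2601, 0.0456]
orientation: [-0.305, 3.124, -0.002]
contact_force: [-0.0, -0.9, 0.7]
grip_width: 0.0474
gripper_force: 0.0
[-0.03072644 -0.89667948  0.67635879]
[ 0.60192512 -0.08697604  0.1       ] face remaining 0.09658721292713843
[ 0.65547848 -0.35878817  0.1       ] face remaining 0.09611969041056045
[ 0.58200646 -0.08637323  0.1       ] face remaining 0.07716455559726598
[ 0.63755769 -0.35700176  0.1       ] face remaining 0.0788877484018431
```

View pics/t2.png

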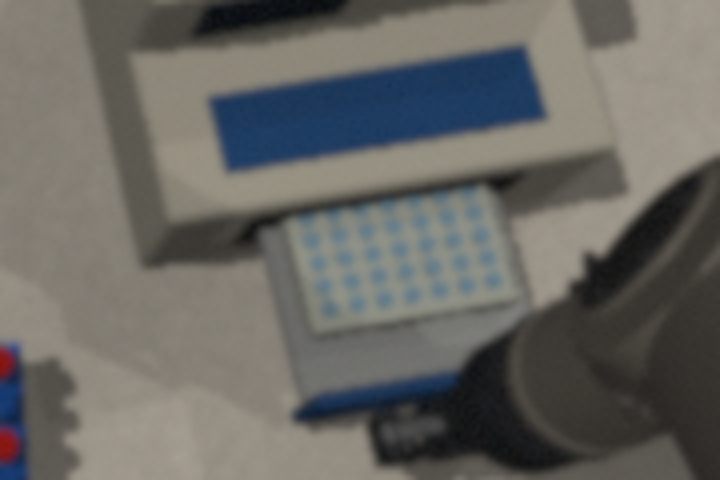

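The nose's top front edge lies at about (402,175) to (513,157) in the top view, which leaves about 87 mm of carriage travel. The fingertips stand just in front of the plate, so I'll push.

```bash
python3 -m jog '[{"rx":0,"ry":0,"rz":0,"x":0.12,"y":0.024,"z":0,"jaw":0.117},{"rx":0,"ry":0,"rz":0,"x":0.12,"y":0.024,"z":0,"jaw":0.117},{"rx":0,"ry":0,"rz":0,"x":0.16,"y":0.032,"z":0,"jaw":0.117},{"rx":0,"ry":0,"rz":0,"x":0.16,"y":0.032,"z":0,"jaw":0.117},{"rx":0,"ry":0,"rz":0,"x":0.16,"y":0.032,"z":0,"jaw":0.117},{"rx":0,"ry":0,"rz":0,"x":0.16,"y":0.032,"z":0,"jaw":0.117},{"rx":0,"ry":0,"rz":0,"x":0.16,"y":0.032,"z":0,"jaw":0.117},{"rx":0,"ry":0,"rz":0,"x":0.16,"y":0.032,"z":0,"jaw":0.117}]'
python3 -m jog '[{"rx":0,"ry":0,"rz":0,"x":0.1,"y":0.02,"z":0,"jaw":0.117},{"rx":0,"ry":0,"rz":0,"x":0.08,"y":0.016,"z":0,"jaw":0.117}]'
```

```text
clock: 4.1
tcp_pos: [0.5426, -0.246, 0.0441]
orientation: [0.303, -3.127, 0.0]
contact_force: [-2.1, -2.1, 1.6]
grip_width: 0.0477
gripper_force: 1.6
clock: 4.35
tcp_pos: [0.5531, -0.2438, 0.0441]
orientation: [0.303, -3.127, 0.0]
contact_force: [-2.1, -1.7, 2.1]
grip_width: 0.0477
gripper_force: 1.4
```

```bash
python3 -m jog '[{"rx":0,"ry":0,"rz":0,"x":0.06,"y":0.012,"z":0,"jaw":0.117},{"rx":0,"ry":0,"rz":0,"x":0.06,"y":0.012,"z":0,"jaw":0.117},{"rx":0,"ry":0,"rz":0,"x":0.05,"y":0.01,"z":0,"jaw":0.117}]'
python3 -m jog '[{"rx":0,"ry":0,"rz":0,"x":0.05,"y":0.01,"z":0,"jaw":0.117},{"rx":0,"ry":0,"rz":0,"x":0.05,"y":0.01,"z":0,"jaw":0.117}]'
```

```text
clock: 4.72
tcp_pos: [0.563, -0.2419, 0.044]
orientation: [0.303, -3.127, 0.0]
contact_force: [-2.6, -2.5, 0.3]
grip_width: 0.0475
gripper_force: 1.4
clock: 4.97
tcp_pos: [0.5691, -0.2406, 0.0441]
orientation: [0.303, -3.127, 0.0]
contact_force: [-2.9, -2.5, -0.9]
grip_width: 0.0477
gripper_force: 1.4
```

```bash
python3 -m jog '[{"rx":0,"ry":0,"rz":0,"x":0.05,"y":0.01,"z":0,"jaw":0.117}]'
python3 -m jog '[{"rx":0,"ry":0,"rz":0,"x":0.05,"y":0.01,"z":0,"jaw":0.117}]'
python3 -m jog '[{"rx":0,"ry":0,"rz":0,"x":0.05,"y":0.01,"z":0,"jaw":0.117}]'
```

```text
clock: 5.1
tcp_pos: [0.5699, -0.2403, 0.044]
orientation: [0.302, -3.123, -0.001]
contact_force: [-14.1, -2.5, 10.2]
grip_width: 0.0475
gripper_force: 6.8
clock: 5.22
tcp_pos: [0.5698, -0.2403, 0.0439]
orientation: [0.3, -3.118, -0.003]
contact_force: [-21.0, -3.1, 17.5]
grip_width: 0.0475
gripper_force: 10.8
clock: 5.35
tcp_pos: [0.5698, -0.2403, 0.0438]
orientation: [0.298, -3.113, -0.005]
contact_force: [-31.0, -2.6, 25.8]
grip_width: 0.0475
gripper_force: 14.8
```

Contact came at a firm stop with the TCP at x = 0.570, against 0.572 predicted from the nose. I'll back off, rise and check.

```bash
python3 -m jog '[{"rx":0,"ry":0,"rz":0,"x":-0.15,"y":-0.03,"z":0,"jaw":0.117},{"rx":0,"ry":0,"rz":0,"x":-0.4,"y":-0.08,"z":0,"jaw":0.117},{"rx":0,"ry":0,"rz":0,"x":-0.6,"y":-0.12,"z":0,"jaw":0.117},{"rx":0,"ry":0,"rz":0,"x":-0.3,"y":0,"z":0.75,"jaw":0.117},{"rx":0,"ry":0,"rz":0,"x":0,"y":0,"z":0.8,"jaw":0.117},{"rx":0,"ry":0,"rz":0,"x":0,"y":0,"z":0.8,"jaw":0.117},{"rx":0,"ry":0,"rz":0,"x":0,"y":0.3,"z":0.7,"jaw":0.117}]'
python3 -m jog '[{"rx":0,"ry":0,"rz":-0.4,"x":0.1,"y":0.9,"z":0,"jaw":0.117},{"rx":0,"ry":0,"rz":-0.4,"x":0.1,"y":0.9,"z":0,"jaw":0.117},{"rx":0,"ry":0,"rz":-0.4,"x":0.1,"y":0.9,"z":0,"jaw":0.117},{"rx":0,"ry":0,"rz":-0.4,"x":0.1,"y":0.9,"z":0,"jaw":0.117},{"rx":0,"ry":0,"rz":-0.46,"x":0.1,"y":0.9,"z":0,"jaw":0.117}]'
python3 - <<'E'
from h import *
im=grab_frame('top'); cv2.imwrite('pics/t3.png',cv2.resize(im[120:240,360:540,::-1],None,fx=4,fy=4,interpolation=2))
E
```

```text
clock: 6.22
tcp_pos: [0.4921, -0.2347, 0.2295]
orientation: [-0.301, 3.124, -0.001]
contact_force: [0.7, 1.1, 0.0]
grip_width: 0.0479
gripper_force: 0.0
clock: 6.85
tcp_pos: [0.5216, 0.0388, 0.2277]
orientation: [0.262, 3.129, 0.003]
contact_force: [1.2, 0.4, -0.5]
grip_width: 0.0475
gripper_force: 0.0
```

View pics/t3.png

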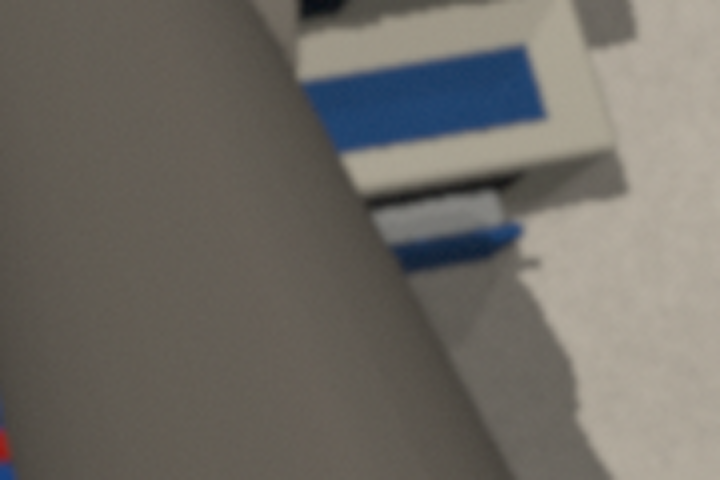

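The carriage is home: the blue plate at crop (400–522, 230–270) now sits about 40 mm in front of the nose, and the well plate is inside. Next I'll take a close look at the keys.

```bash
python3 -m jog '[{"rx":0,"ry":0,"rz":0,"x":0.37,"y":0.68,"z":-0.1,"jaw":0.117},{"rx":0,"ry":0,"rz":0,"x":0.37,"y":0.68,"z":-0.1,"jaw":0.117},{"rx":0,"ry":0,"rz":0,"x":0.37,"y":0.68,"z":-0.1,"jaw":0.117},{"rx":0,"ry":0,"rz":0,"x":0.37,"y":0.68,"z":-0.1,"jaw":0.117},{"rx":0,"ry":0,"rz":0,"x":0,"y":0,"z":0,"jaw":0.117},{"rx":0,"ry":0,"rz":0,"x":0,"y":0,"z":0,"jaw":0.117}]'
python3 - <<'E'
from h import *
from scipy.spatial.transform import Rotation as R
np.set_printoptions(precision=4,suppress=True)
o=get_obs(); c=camera_params('wrist'); im=grab_frame('wrist'); cv2.imwrite('pics/w4.png',im[:,:,::-1])
print(o['tcp_pos'],R.from_rotvec(o['orientation']).as_matrix(),o['contact_force'])
for p,a,px in blobs(im,(0,0,640,400),(50,100,40),(85,255,255),80): print('green',p,a,px.min(0),px.max(0),ray(c,p,.059))
for p,a,_ in blobs(im,(0,0,640,400),(0,150,80),(8,255,255),80): print('red',p,a,ray(c,p,.052))
t=camera_params('top'); print('plate corner px expected home',proj(t,[.57+.0108-.195*-.075,-.2403+.002-.075*.981,.085]))
E
```

```text
clock: 7.65
tcp_pos: [0.6097, 0.1988, 0.203]
orientation: [-0.26, -3.131, -0.0]
contact_force: [0.1, -0.9, -0.8]
grip_width: 0.0477
gripper_force: 0.0
[0.6097 0.1988 0.203 ] [[-0.9863  0.1647 -0.0001]
 [ 0.1647  0.9863  0.0001]
 [ 0.0001  0.0001 -1.    ]] [ 0.0735 -0.8544 -0.8109]
green [302.404  122.2026] 849 [287 106] [318 139] [0.5523 0.1921 0.059 ]
green [377.4199 121.7517] 874 [361 106] [394 138] [0.562  0.2525 0.059 ]
red [628.0963  25.2002] 914 [0.5224 0.4517 0.052 ]
red [15.5987 40.5053] 760 [ 0.455  -0.0174  0.052 ]
red [ 47.2074 112.4971] 680 [ 0.5104 -0.0155  0.052 ]
red [338.5379 193.2396] 409 [0.6189 0.2121 0.052 ]
plate corner px expected home [490.953 178.298]
```

View pics/w4.png

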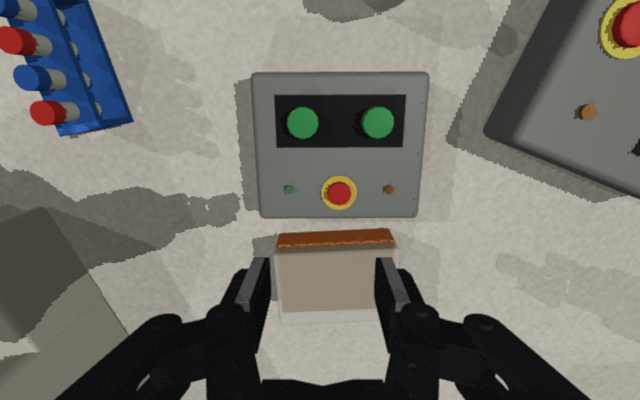

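The wrist view shows the green keys at (302,122) and (377,122) and the red key at (339,193), square to the gripper. The key midpoint is (0.557, 0.2225). The finger line is within 0.5° of the key line.

```bash
python3 -m jog '[{"rx":0,"ry":0,"rz":0,"x":-0.44,"y":0.2,"z":0,"jaw":0.117},{"rx":0,"ry":0,"rz":0,"x":-0.44,"y":0.2,"z":-0.4,"jaw":0.117},{"rx":0,"ry":0,"rz":0,"x":0,"y":0,"z":-0.8,"jaw":0.117},{"rx":0,"ry":0,"rz":0,"x":0,"y":0,"z":-0.6,"jaw":0.117},{"rx":0,"ry":0,"rz":0,"x":0,"y":0,"z":-0.2,"jaw":0.117},{"rx":0,"ry":0,"rz":0,"x":0,"y":0,"z":0,"jaw":0.117}]'
python3 - <<'E'
from h import *
c=camera_params('wrist'); o=get_obs(); print('cam-tcp',(-c['R'].T@c['t']-o['tcp_pos']).round(3),o['contact_force'])
im=grab_frame('side'); cv2.imwrite('pics/s5.png',cv2.resize(im[90:210,240:420,::-1],None,fx=4,fy=4,interpolation=2))
E
```

```text
clock: 8.45
tcp_pos: [0.5572, 0.2219, 0.0834]
orientation: [-0.262, -3.13, 0.0]
contact_force: [0.3, 0.1, -0.1]
grip_width: 0.0476
gripper_force: 0.0
cam-tcp [-0.079  0.014  0.143] [ 0.25783701  0.0631362  -0.12458197]
```

View pics/s5.png

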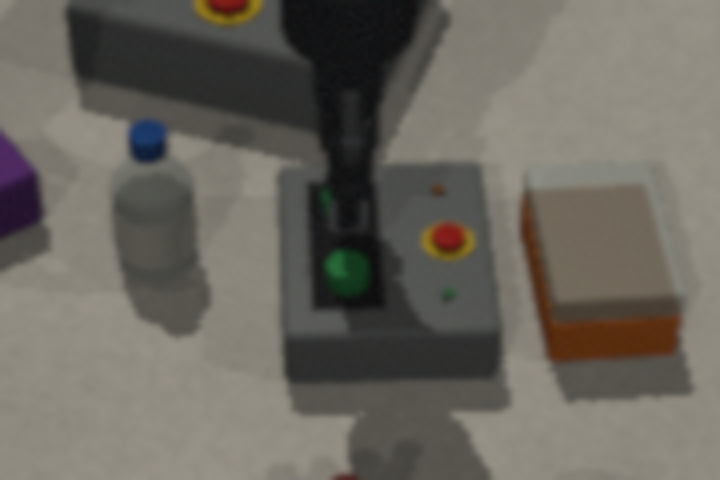

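The side view shows the fingertips right above the green keys (near finger at crop (350,225), near key at (348,272)), with the bottle and tip box clear. I'll press in small steps.

```bash
python3 -m jog '[{"rx":0,"ry":0,"rz":0,"x":0,"y":0,"z":-0.1,"jaw":0.117},{"rx":0,"ry":0,"rz":0,"x":0,"y":0,"z":-0.1,"jaw":0.117},{"rx":0,"ry":0,"rz":0,"x":0,"y":0,"z":-0.1,"jaw":0.117},{"rx":0,"ry":0,"rz":0,"x":0,"y":0,"z":-0.1,"jaw":0.117}]'
python3 -m jog '[{"rx":0,"ry":0,"rz":0,"x":0,"y":0,"z":-0.05,"jaw":0.117}]'
python3 -m jog '[{"rx":0,"ry":0,"rz":0,"x":0,"y":0,"z":-0.05,"jaw":0.117}]'
python3 -m jog '[{"rx":0,"ry":0,"rz":0,"x":0,"y":0,"z":-0.04,"jaw":0.117}]'
```

```text
clock: 9.0
tcp_pos: [0.5569, 0.2227, 0.0587]
orientation: [-0.261, -3.131, 0.0]
contact_force: [0.4, 0.6, 0.6]
grip_width: 0.048
gripper_force: 0.0
clock: 9.12
tcp_pos: [0.5567, 0.2226, 0.0556]
orientation: [-0.261, -3.13, 0.001]
contact_force: [-1.3, -0.7, 3.2]
grip_width: 0.0479
gripper_force: 1.7
clock: 9.25
tcp_pos: [0.5566, 0.2226, 0.0531]
orientation: [-0.261, -3.13, 0.0]
contact_force: [-3.2, -0.8, 5.5]
grip_width: 0.0479
gripper_force: 2.8
clock: 9.38
tcp_pos: [0.5567, 0.2226, 0.051]
orientation: [-0.261, -3.13, 0.0]
contact_force: [-3.1, -0.9, 6.7]
grip_width: 0.048
gripper_force: 3.8
```

```bash
python3 -m jog '[{"rx":0,"ry":0,"rz":0,"x":0,"y":0,"z":-0.03,"jaw":0.117}]'
python3 -m jog '[{"rx":0,"ry":0,"rz":0,"x":0,"y":0,"z":-0.03,"jaw":0.117}]'
python3 -m jog '[{"rx":0,"ry":0,"rz":0,"x":0,"y":0,"z":-0.03,"jaw":0.117}]'
```

```text
clock: 9.5
tcp_pos: [0.5567, 0.2226, 0.0493]
orientation: [-0.261, -3.13, 0.0]
contact_force: [-4.0, -0.3, 9.5]
grip_width: 0.0477
gripper_force: 4.5
clock: 9.62
tcp_pos: [0.5567, 0.2226, 0.0483]
orientation: [-0.261, -3.13, -0.0]
contact_force: [-8.1, -3.3, 25.8]
grip_width: 0.0478
gripper_force: 13.0
clock: 9.75
tcp_pos: [0.5568, 0.2227, 0.0481]
orientation: [-0.261, -3.129, -0.001]
contact_force: [-14.3, -4.0, 40.1]
grip_width: 0.0477
gripper_force: 20.3
```

Both keys are at their stops: the force jumped from 9.5 to 40 N after 8–9 mm of travel. I'll ease off slightly and hold for about 2.5 s.

```bash
python3 -m jog '[{"rx":0,"ry":0,"rz":0,"x":-0.01,"y":0,"z":0.01,"jaw":0.117}]'
for i in 1 2 3; do python3 -m jog '[{"rx":0,"ry":0,"rz":0,"x":0,"y":0,"z":0,"jaw":0.117},{"rx":0,"ry":0,"rz":0,"x":0,"y":0,"z":0,"jaw":0.117},{"rx":0,"ry":0,"rz":0,"x":0,"y":0,"z":0,"jaw":0.117},{"rx":0,"ry":0,"rz":0,"x":0,"y":0,"z":0,"jaw":0.117},{"rx":0,"ry":0,"rz":0,"x":0,"y":0,"z":0,"jaw":0.117},{"rx":0,"ry":0,"rz":0,"x":0,"y":0,"z":0,"jaw":0.117},{"rx":0,"ry":0,"rz":0,"x":0,"y":0,"z":0,"jaw":0.117}]'; python3 -c "
from bench import get_obs;print(get_obs()['moment'])"; done
```

```text
clock: 9.88
tcp_pos: [0.5567, 0.2226, 0.0484]
orientation: [0.261, 3.13, 0.001]
contact_force: [-5.9, -3.2, 18.6]
grip_width: 0.0477
gripper_force: 9.3
clock: 10.75
tcp_pos: [0.5567, 0.2227, 0.0483]
orientation: [0.261, 3.13, 0.001]
contact_force: [-8.3, -2.9, 22.0]
grip_width: 0.0477
gripper_force: 11.4
[-0.7155912   1.68963069  0.04383655]
clock: 11.62
tcp_pos: [0.5567, 0.2226, 0.0483]
orientation: [0.261, 3.13, 0.001]
contact_force: [-7.7, -2.3, 23.0]
grip_width: 0.0477
gripper_force: 11.4
[-0.65019557  1.67760993  0.0204447 ]
clock: 12.5
tcp_pos: [0.5568, 0.2226, 0.0483]
orientation: [0.261, 3.13, 0.001]
contact_force: [-7.8, -3.0, 22.8]
grip_width: 0.0479
gripper_force: 11.4
[-0.69063595  1.69003553  0.00928626]
```

Held for 2.8 s at about 11 N per key, with the moment showing the load balanced. Lifting straight off.

```bash
python3 -m jog '[{"rx":0,"ry":0,"rz":0,"x":0,"y":0,"z":0.06,"jaw":0.117},{"rx":0,"ry":0,"rz":0,"x":0,"y":0,"z":0.1,"jaw":0.117},{"rx":0,"ry":0,"rz":0,"x":0,"y":0,"z":0.2,"jaw":0.117},{"rx":0,"ry":0,"rz":0,"x":0,"y":0,"z":0.6,"jaw":0.117},{"rx":0,"ry":0,"rz":0,"x":0,"y":0,"z":0.8,"jaw":0.117},{"rx":0,"ry":0,"rz":0,"x":0.44,"y":-0.2,"z":0.8,"jaw":0.117},{"rx":0,"ry":0,"rz":0,"x":0.44,"y":-0.2,"z":0.05,"jaw":0.117},{"rx":0,"ry":0,"rz":0,"x":0,"y":0,"z":0,"jaw":0.117}]'
python3 - <<'E'
from h import *
c=camera_params('wrist'); im=grab_frame('wrist')
for p,a,px in blobs(im,(150,0,500,250),(50,100,40),(85,255,255),80): print('green',p,a,ray(c,p,.059))
for p,a,_ in blobs(im,(150,0,500,250),(0,150,80),(8,255,255),80): print('red',p,ray(c,p,.052))
s=camera_params('side'); im=grab_frame('side'); cv2.imwrite('pics/s6.png',im[:,:,::-1])
for p,a,_ in blobs(im,(265,118,292,162),(100,120,30),(125,255,255)): print('cap',p)
E
```

```text
clock: 13.5
tcp_pos: [0.6113, 0.197, 0.2037]
orientation: [0.265, 3.127, 0.0]
contact_force: [-1.5, -0.5, 0.3]
grip_width: 0.0477
gripper_force: 0.0
green [303.88070175 119.21637427] 855 [0.55234633 0.19207479 0.059     ]
green [378.97821101 118.54243119] 872 [0.56209881 0.25242206 0.059     ]
red [340.32107843 190.33333333] [0.61895924 0.21222011 0.052     ]
cap [276.53030303 124.43939394]
```

View pics/s6.png

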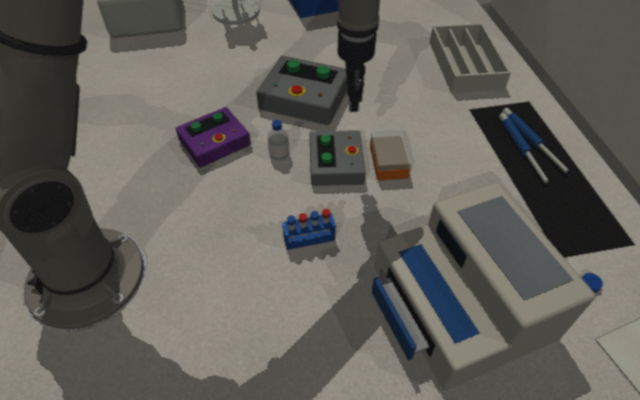

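The side view shows the carriage home (front plate around (400,320)) and the console, bottle (277,125), rack and tip box where they were. The keys are up, and their positions match the earlier ones to within 0.2 mm. Handing in.

```bash
python3 -c "
from bench import r; print(r.hand_in())"
```

```text
the job is handed in; nothing more can be done
None
```

I pushed the carriage home to its stop, then held both green keys right down together for about 2.8 s and let them come up. The start box did not measurably move, nothing else looked disturbed, and I handed in at about 13.6 s.

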